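Reload a desk printer's ink tray and zero its ink counter

ROBOT

A 6-joint arm with a two-finger parallel gripper is mounted at the origin on the work surface. World frame = base frame: x ahead of the robot, y to its left, z up, the work surface at z = 0. Lengths are in m, angles in degrees, forces in N, time in s.
With the tool pointing down it reaches from about 0.275 to 0.75 m from the base axis. Payload 10.2 kg.
Tool frame: the origin (TCP) lies midway between the tips of the shut fingers; the grasp point (between the pads) lies 19 mm behind it; z points along the fingers, y is the line along which they close (so a half turn about z gives the same grasp; the last joint's range is limited). The gripper opens to 85 mm and grips with 20 to 120 N. Pads are 22 mm wide; open, the fingers measure 114 mm over their backs; the gripper's body (76 mm by 85 mm) begins 54 mm behind the grasp point. The pads swing forward as they close: fully open they stand 13 mm farther back than shut.
Start: joints at [55.84, 17.928, 85.812, -0, 76.261, -12.8], TCP at [0.191, 0.489, 0.231] pointing down, gripper open.
Joint ranges: [-168.41, 168.41], [-55.51, 124.54], [10.69, 146.95], [-70.63, 250.63], [1, 178], [-165.06, 165.06]. Speed limits (degrees/s): [136.94, 136.94, 172.46, 180, 180, 180].

INTERFACE

Orientations are given as [roll, pitch, yaw] about the fixed x, y, z axes, in that order (R = Rz(yaw) Ry(pitch) Rx(roll)).
In Python, from cell import readout, viewer, ticket gives the robot as it stands. The module is installed in compiled form; this text tells all that it offers.
- The arm moves only by the tool carry_out, never from a script. Its arguments are lists of equal length, an entry for each row: "rot": the turn, a rotation vector about the tool's x, y, z in rad, a list of three; "delta_pos": the shift along the tool's x, y, z in m, a list of three; "fingers": the finger opening in m, from 0 to 0.0854. In form: {"rot": [[rx, ry, rz], ...], "delta_pos": [[tx, ty, tz], ...], "fingers": [fingers, ...]}. A call has exactly 10 rows; each row shifts and turns the commanded pose from where the row before left it, along the tool's axes as they then stand; what a row does not reach is not made up. A row lasts 1/10 s, in which the tool goes at most 50 mm and 8.59 degrees, less where a joint would pass 70% of its speed; a pose out of reach is approached as far as the arm can. A call with a gripper value outside its range is refused whole. The fingers move at their own pace and stop on an object; "squeeze" is the grip in N (left out, the last holds). Time passes only in rows, so rows that do not move let the fingers close, or fill a call up. It gives the time, the measured TCP pose, the force, the opening and the grip force at its end, in the units of the state.
- readout.state(): the state, without advancing time (a new reading comes with each control period).
- viewer.get_image(name): name is "scene" or "top"; returns a dict with "frame" (384x512x3 uint8, red, green, blue), "mtx" (3x3 intrinsics, pixels), "k1" (the pictures are not rectified: a ray, as slopes to the right and down, at radius r is drawn at 1 + k1 r^2 times it, then the intrinsics apply), "R" (3x3) and "t" (3): a world point X has camera coordinates R X + t. Camera axes: x right, y down, z forward; pixel columns grow to the right and rows downward; lengths in m; the calibration is good to about 2 mm. A picture is of the moment at which its call begins. There is no depth.
- ticket.hand_in(): hands the job in; it is judged then, once.
Trained networks look in the newest picture that a camera, given by its name, has taken for a name from the list of things; names that differ only in an ending like _2 or _b are one class to them, and where a whole thing is asked for, a point or a joint stands for the part that bears it (a point fixed in the world has none). Each returns a list of dicts, best first, with "confidence" (0 to 1); they miss things now and then, are a little off and sometimes report something else, mostly with a low value. They report only what shows in the picture. A call takes as long as a camera call.
- viewer.masks_of(camera, target): "region" (384x512 bool, what is visible of it) and "pixel" ([column, row] in pixels, amid what is visible of it).
- viewer.pinpoint(camera, target): "pixel" ([column, row] in pixels: a listed point, or the origin of a listed thing).
The state is a dict: "clock": time; "joint_pos": joint angles; "qd": joint speeds; "effort": joint torques, N m; "tcp_pos": TCP position; "tool_rot": TCP orientation; "ft_force": force on the tool from outside, world axes, zero at the start; "ft_torque": the same for the moment, N m; "finger_gap": finger opening in m; "grasp_force": force on a finger pad.
Only numpy, scipy, OpenCV 4.12 (cv2) and the standard library are available. Lean on these libraries where they do the work, as an engineer would, in place of code of your own. Each camera call takes 0.05 s, during which the arm holds its last target. There are 200 camera calls.

TASK

Put the tray that holds the two ink cartridges into the printer's open bay, handle tab outwards, and slide it in until it is fully home with both cartridges still lying in their compartments. Then turn the ink counter knob on the printer's sloping panel back to its zero stop. Leave the empty tray and everything else on the table where they are.

Things in the scene. Friction and masses are not known exactly. Their poses are not given: they have to be found in the camera images.
- printer: White desk printer, 340 wide, 330 deep, 290 high, fixed. Origin on the table under the centre of the bay's mouth; x points level into the bay, y left for someone looking in, z up. Above the mouth the front overhangs to x = -15 between heights 150 and 185; from there the panel slopes up and inwards, 35 degrees from level, to x = 85, height 255. Tray fully home: tray origin at x = 52, y = 0, z = 80.
- bay_mouth (a point): Centre of the front edge of the bay's floor, 80 above the table; axes as the printer's. The bay is 116 wide between its walls (the mouth flares to about 140 over the first 20 of depth), 70 high and 132 deep to its back wall. With the tray home its outer end, with the tab, stands 28 out of the mouth.
- tray: Grey open tray carrying the two cartridges side by side, 160 long (x), 110 wide (y), walls 30 high and 4 thick, floor 4; about 0.36 kg loaded. Origin at the centre of its underside; its x points away from the handle tab, the way it goes into the bay. The tab is on the end wall at -x.
- tray_tab (a point): Grip point inside the loaded tray's tab, 16 below its top edge, at x = -104, z = 45 in the tray's frame; axes as the tray's. The tab, 50 wide (y), 8 thick, 56 long, rises from the middle of the end wall and leans outwards 35 degrees from vertical: its middle plane runs from x = -82, z = 12 to x = -114, z = 58.
- cartridge_a: Black ink cartridge, 127 long (x), 46 wide, 40 high, grey nose, white label on top; origin at the centre of its underside. Lies in the tray's compartment on the +y side, at x = 11, y = 26.5, z = 4 in the tray's frame.
- cartridge_b: Same cartridge in the compartment on the -y side, y = -26.5 in the tray's frame.
- counter (a joint): Angle of the ink counter knob, rad: 0 at its zero stop, larger when turned clockwise as seen looking down on the panel. To zero it, turn it anticlockwise until it stops. The grip is a black bar about 61 long, 14 thick, 32 high on a round base; at 0 it lies straight up and down the slope, its white pointer mark down the slope at the thick mark of the scale.
- counter_grip (a point): Point on the knob's axis at the height to grip. Its z is the axis, square to the panel, so it leans 35 degrees from vertical towards the mouth side of the printer (-x of the printer). The point turns with the knob: its x runs along the bar.
- empty_tray: Same tray without cartridges, to be left alone. Origin and axes as the loaded tray's.
- stapler: Black stapler, 150 x 36 x 52 high; origin at the centre of its underside. Leave it.
- mug: White mug, 82 across, 95 high; origin at the centre of its underside. Leave it.
- tape_dispenser: Black tape dispenser, 160 x 60 x 86 high; origin at the centre of its underside. Leave it.
- staple_box: Cardboard box of staples, 90 x 55 x 40; origin at the centre of its underside. Leave it.

How it is judged (in metres and radians):
On the way, in this order (a step that is already met when the one before it is completed fails the run):
1. the loaded tray is fully home in the printer's bay, both cartridges lying in it (x of tray in the frame of printer between 0.046 and 0.06 m and y of tray in the frame of printer between -0.006 and 0.006 m and z of tray in the frame of printer between 0.074 and 0.088 m and angle between the x axis of tray and the x axis of printer, either way round below 0.06 rad and angle between tray's own z axis and vertical below 0.06 rad and x of cartridge_a in the frame of tray between 0.002 and 0.02 m and y of cartridge_a in the frame of tray between 0.018 and 0.035 m and z of cartridge_a in the frame of tray between -0.002 and 0.01 m and angle between each of cartridge_a, cartridge_b's own z axis and vertical below 0.12 rad and x of cartridge_b in the frame of tray between 0.002 and 0.02 m and y of cartridge_b in the frame of tray between -0.035 and -0.018 m and z of cartridge_b in the frame of tray between -0.002 and 0.01 m), for 0.2 s.
2. then the ink counter knob is turned back to its zero stop (value of joint counter below 0.08 rad), for 0.2 s.
At the end, for the whole second after the job is handed in: The loaded tray rests level on the floor of the bay, tab outwards, within 6 mm of the bay's back stop, within 6 mm of its centre line and 0.06 rad of straight; both cartridges lie flat in their compartments; the counter knob is within 0.08 rad of its zero stop; everything is released and at rest (all of step 1 and value of joint counter below 0.08 rad and linear speed of tray below 0.02 m/s and velocity of joint counter below 0.1 rad/s); the robot touches nothing.
It fails at once if the empty tray or another thing on the table is moved by more than 30 mm (distance of any of empty_tray, stapler, mug, tape_dispenser, staple_box from where it was at the start of the episode above 0.03 m).
It also fails if it takes over 53 s, if anything falls off the work surface, if the arm or the gripper's body presses on something with over 40 N, if the wrist force passes 120 N, or if a joint passes its speed limit or range.

## Working session

There is one attempt and no reset: what is moved stays moved. The work goes in short steps, Python scripts to look and compute and a tool call to move; the robot and the scene stay as the last step left them, time stands still between calls to the robot, and variables do not carry over. Pictures are saved under pics/ and viewed, at most 10 in all, crops included, and the job is handed in when it is done.

Besides the shell and the picture viewer there is one more tool, called after "Call:" by a JSON object that holds its "fn" and its "kwargs", one argument or row to a line. carry_out: Moves the arm, as the interface text tells. Its arguments: {"type":"object","properties":{"rot":{"type":"array"},"delta_pos":{"type":"array"},"fingers":{"type":"array"},"squeeze":{"type":"number"}},"required":["rot","delta_pos","fingers"]}

```bash
mkdir -p pics
cat > h.py <<'E'
import numpy as np, cv2
from scipy.spatial.transform import Rotation as Ro
from cell import readout, viewer, ticket
def cam(n):
    return viewer.get_image(n)
def ray(c,px):
    K=np.array(c['mtx']); R=np.array(c['R']); t=np.array(c['t'])
    d=np.linalg.solve(K,[px[0],px[1],1])[:2]; u=d.copy()
    for _ in range(20): u=d/(1+c['k1']*(u@u))
    v=R.T@np.array([u[0],u[1],1]); return -R.T@t, v/np.linalg.norm(v)
def proj(c,X):
    p=np.array(c['R'])@X+np.array(c['t']); u=p[:2]/p[2]; u=u*(1+c['k1']*(u@u))
    return (np.array(c['mtx'])@[u[0],u[1],1])[:2]
def onz(c,px,z):
    o,v=ray(c,px); return o+v*(z-o[2])/v[2]
def tri(a,pa,b,pb):
    o1,v1=ray(a,pa);o2,v2=ray(b,pb)
    s=np.linalg.lstsq(np.c_[v1,-v2],o2-o1,rcond=None)[0]
    p,q=o1+s[0]*v1,o2+s[1]*v2; return (p+q)/2,np.linalg.norm(p-q)
E
python3 - <<'E'
from h import *
np.set_printoptions(precision=4,suppress=True)
C={n:cam(n) for n in('scene','top')}
for n,c in C.items():
    cv2.imwrite(f'pics/{n}0.png',cv2.resize(c['frame'][:,:,::-1],(800,600),interpolation=cv2.INTER_CUBIC)); print(n,np.array(c['t']),-np.array(c['R']).T@np.array(c['t']),np.array(c['mtx'])[0,0],c['k1'])
for t in ['printer','bay_mouth','tray','tray_tab','cartridge_a','counter_grip','empty_tray']:
    D={n:viewer.pinpoint(n,t) for n in C}
    for n in C: print(t,n,[(np.round(d['pixel'],1).tolist(),round(d['confidence'],2)) for d in D[n]])
    for a in D['scene'][:3]:
        for b in D['top'][:3]: print('   ',*tri(C['scene'],a['pixel'],C['top'],b['pixel']))
print(readout.state())
E
```

```text
scene [ 0.2586 -0.2941  1.4827] [ 1.0902 -0.0775  1.0758] 416.8965146160718 -0.02122226607624535
top [-0.163   0.5265  1.094 ] [ 0.3412 -0.1647  1.165 ] 481.31041682882494 0.03898739387645155
printer scene [([342.7, 263.2], 0.8)]
printer top [([161.4, 180.2], 0.89), ([257.8, 161.5], 0.67), ([386.2, 244.4], 0.49)]
    [ 0.567   0.0768 -0.0005] 0.001775003152433242
    [ 0.6107 -0.0516  0.1282] 0.22416643465059466
    [ 0.548  -0.1692  0.3198] 0.5225452611093163
bay_mouth scene [([157.5, 234.1], 0.4)]
bay_mouth top [([152.5, 172.5], 0.61)]
    [ 0.6277 -0.157   0.4188] 0.4132555439651971
tray scene [([280.2, 218.4], 0.88), ([161.3, 232.2], 0.27)]
tray top [([235.4, 225.3], 0.85)]
    [ 0.4573 -0.1116  0.0156] 0.002588275389936083
    [ 0.5355 -0.2575  0.1568] 0.3365610487624272
tray_tab scene [([243.7, 214.8], 0.79)]
tray_tab top [([280.4, 213.2], 0.57)]
    [ 0.4835 -0.2163  0.0532] 0.0005285782929775715
cartridge_a scene [([287.9, 213.8], 0.85), ([284.6, 227.2], 0.76)]
cartridge_a top [([233.1, 235.4], 0.64)]
    [ 0.4331 -0.0986  0.0059] 0.01268250240687895
    [ 0.4392 -0.0996 -0.0654] 0.00326584505189717
counter_grip scene [([370.2, 181.8], 0.8)]
counter_grip top [([123.8, 205.1], 0.71), ([163.9, 178.8], 0.33)]
    [0.4676 0.0948 0.2563] 0.005596010689945087
    [0.5119 0.047  0.3084] 0.0771431984778367
empty_tray scene [([253.0, 272.5], 0.57)]
empty_tray top [([257.2, 161.7], 0.75)]
    [ 0.6233 -0.1639 -0.02  ] 0.008752778730612636
{'clock': 0.8, 'joint_pos': array([ 55.84  ,  17.9274,  85.8136,   0.0009,  76.2614, -12.7995]), 'qd': array([0.0494, 0.0307, 0.0378, 0.0413, 0.0063, 0.0168]), 'effort': array([ -0.003 , -41.215 , -25.9881,  -0.0004,   0.0006,   0.    ]), 'tcp_pos': array([0.1912, 0.4889, 0.2313]), 'tool_rot': array([-179.9978,   -0.0014,  158.6393]), 'ft_force': array([ 0.1837, -0.0024,  0.9291]), 'ft_torque': array([-0.0013,  0.0304, -0.0027]), 'grasp_force': 0.0, 'finger_gap': 0.08553278110217502}
```

View pics/scene0.png

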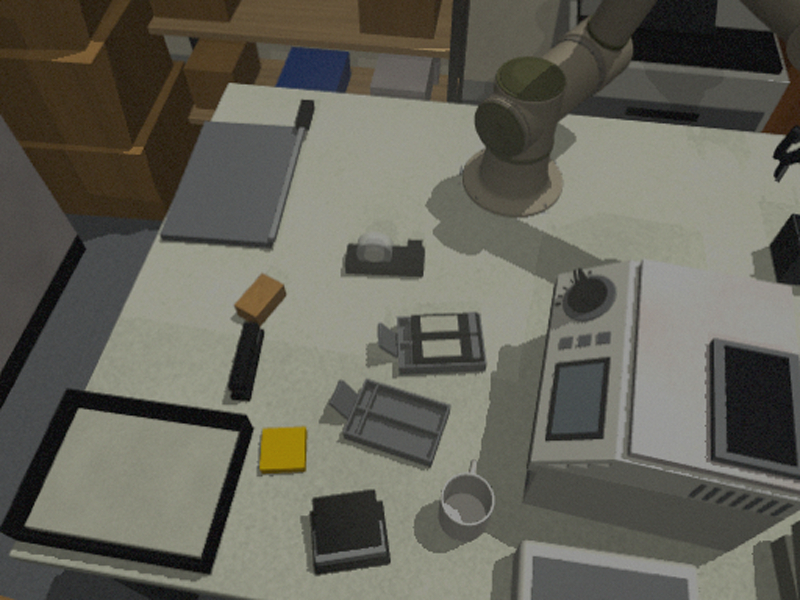

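View pics/top0.png

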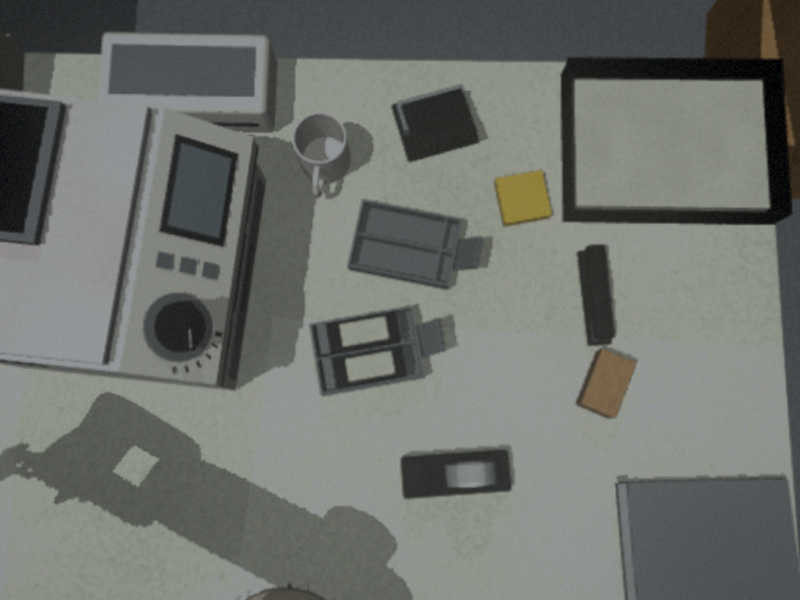

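The scene view shows the loaded tray at about (440,340) with its tab to the left. The printer is on the right with the knob at (585,295). In the top view the tray is at (370,350) with its tab towards -y, and the printer's front faces -y. I'll zoom in to fit both poses.

Run:
```python
from h import *
t=cam('top')['frame'][:,:,::-1]; s=cam('scene')['frame'][:,:,::-1]
def crop(im,c0,c1,r0,r1,k): 
    o=cv2.resize(im[r0:r1,c0:c1],None,fx=k,fy=k,interpolation=cv2.INTER_CUBIC)
    o=np.clip(o.astype(float)*1.4,0,255).astype(np.uint8)
    for c in range((c0+9)//10*10,c1,10):
        x=int((c-c0+.5)*k); cv2.line(o,(x,0),(x,6 if c%50 else 14),(0,0,255),1)
    for r in range((r0+9)//10*10,r1,10):
        y=int((r-r0+.5)*k); cv2.line(o,(0,y),(6 if r%50 else 14,y),(0,0,255),1)
    return o
A=np.zeros((600,800,3),np.uint8)
def put(A,o,x,y): A[y:y+o.shape[0],x:x+o.shape[1]]=o
put(A,crop(t,58,178,60,255,3),0,0); put(A,crop(t,192,300,190,258,4),365,0); put(A,crop(s,236,316,195,243,5),365,290)
cv2.imwrite('pics/c1.png',A)
B=crop(s,330,455,160,305,4); cv2.imwrite('pics/c2.png',B)
```

```text
(no output)
```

View pics/c1.png

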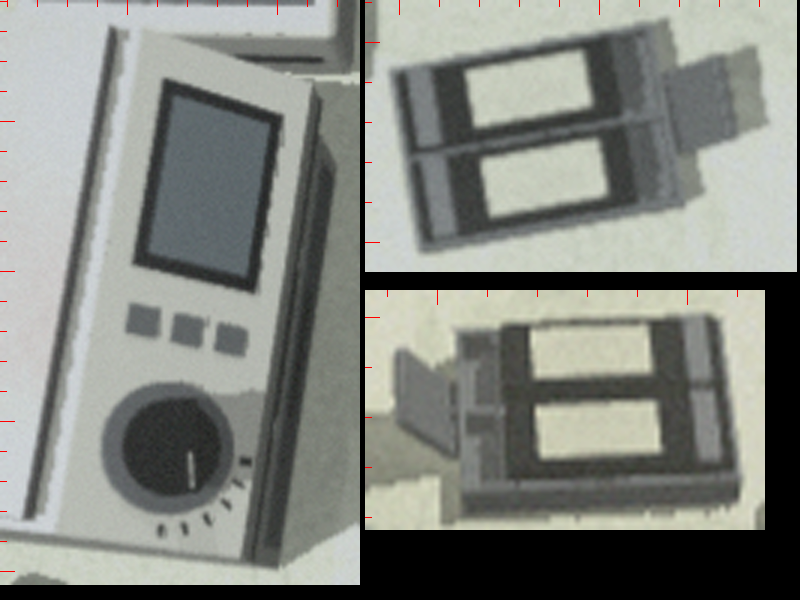

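View pics/c2.png

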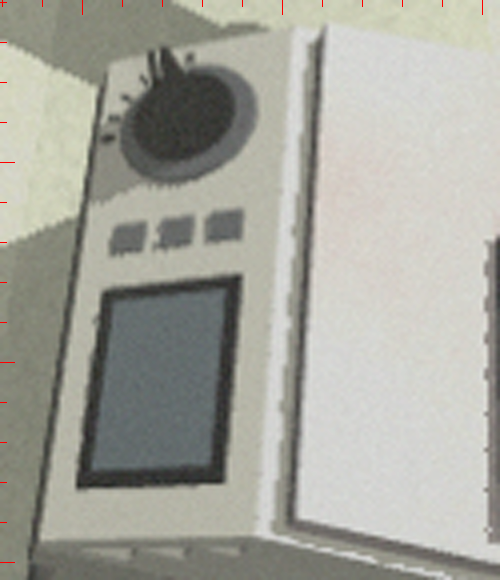

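The composites show the tray rim corners, the panel's lower corners at top px (138.5,245.5) and (162.5,87.2), and the knob's white pointer at top px (121,216). I'll fit the poses from these.

```bash
cat > fit.py <<'E'
from h import *
from scipy.optimize import least_squares
np.set_printoptions(precision=4,suppress=True)
C={n:cam(n) for n in('scene','top')}
def fit(obs,x0,zfree=False):
    def T(p,X): 
        c,s=np.cos(p[2]),np.sin(p[2]); return np.array([p[0]+c*X[0]-s*X[1],p[1]+s*X[0]+c*X[1],X[2]+(p[3] if zfree else 0)])
    f=lambda p: np.concatenate([proj(C[n],T(p,np.array(X)))-px for n,X,px in obs])
    r=least_squares(f,x0+[0]*zfree,loss='soft_l1',f_scale=1.0); return r.x,f(r.x).reshape(-1,2)
a=lambda x,y:(58+x/3-.5,60+y/3-.5); b=lambda x,y:(330+x/4-.5,160+y/4-.5)
P=[('top',(-.015,.17,.185),a(315,83)),('top',(-.015,-.17,.185),a(243,558)),
('scene',(-.015,-.17,.185),b(36,547)),('scene',(-.015,.17,.185),b(106,70)),
('top',(.085,.17,.255),a(140,30)),('top',(.085,-.17,.255),a(52,530)),('scene',(.085,-.17,.255),b(262,535)),('scene',(.085,.17,.255),b(297,28))]
# left(y+) of someone looking in (+Y world): -X world
E
cat > f1.py <<'E'
from fit import *
P2=[(n,(X[0],-X[1] if n=='top' else -X[1],X[2]),px) for n,X,px in P]
for zf in (0,1):
  for Q in (P[2:4],):pass
  obs=[(n,(X[0],(-abs(X[1]) if (px[1]<150 if n=='top' else px[1]>230) else abs(X[1])),X[2]),px) for n,X,px in P]
  p,r=fit(obs,[.567,.077,1.57],zf); print('printer',p,'yaw',np.degrees(p[2])); print(r.T)
t=lambda x,y:(192+(x-365)/4-.5,190+y/4-.5); s=lambda x,y:(236+(x-365)/5-.5,195+(y-290)/5-.5)
h=.03
T=[('top',(.08,-.055,h),t(392,70)),('top',(-.08,-.055,h),t(665,22)),('top',(-.08,.055,h),t(687,203)),('top',(.08,.055,h),t(419,245)),
('scene',(-.08,.055,h),s(458,330)),('scene',(.08,.055,h),s(718,316)),('scene',(.08,-.055,h),s(740,475)),('scene',(-.08,-.055,h),s(458,488))]
for zf in (0,1):
  p,r=fit(T,[.457,-.112,1.57],zf); print('tray',p,np.degrees(p[2])); print(r.T)
for n in C:
  for d in viewer.pinpoint(n,'counter_grip')[:1]: print(n,d)
E
python3 f1.py
```

```text
printer [0.5671 0.0781 1.4791] yaw 84.74840223230784
[[-1.0851 -0.8453  1.2223  1.2072  0.585   0.9536 -1.1918 -0.753 ]
 [-0.5541 -0.4595 -1.3547 -1.6331 -1.8222  0.8715  0.5678 -0.2946]]
printer [ 0.5669  0.0788  1.4804 -0.0032] yaw 84.82211677461827
[[-1.2478 -0.7303  1.4352  1.1806  0.5848  1.2774 -1.124  -0.8968]
 [ 0.0674 -0.285  -0.8369 -0.9465 -1.0339  1.1541  1.0738  0.4231]]
tray [ 0.4604 -0.1104  1.7582] 100.73726943352936
[[ 0.0954 -1.9581  0.5501  0.2923 -0.9228  0.4573 -0.0856  0.2132]
 [-0.7282  0.099   0.3461  1.3621 -0.5601  0.5033  0.9502  0.2205]]
tray [ 0.4606 -0.1105  1.7573  0.0018] 100.68827397549946
[[ 0.0529 -1.8942  0.5876  0.2199 -0.9509  0.5005 -0.0679  0.1521]
 [-0.9691 -0.1016  0.2172  1.1921 -0.8314  0.2684  0.7488 -0.021 ]]
scene {'pixel': [368.9, 182.8], 'confidence': 0.62}
top {'pixel': [123.1, 204.5], 'confidence': 0.83}
```

```bash
cat > plan.py <<'E'
from h import *
import json
PR=np.array([.567,.078,84.75]); TR=np.array([.4605,-.1105,100.7])
def frame(p): 
    return Ro.from_euler('z',p[2],degrees=True).as_matrix(), np.array([p[0],p[1],0])
def rtilt(yaw,sgn=-1):
    "tool for tab/knob: z down and 35 deg into frame x; y=sgn*normal"
    R,_=frame([0,0,yaw]); z=R@[.571,0,-.821]; z/=np.linalg.norm(z); y=sgn*(R@[.821,0,.571]); y/=np.linalg.norm(y)
    return Ro.from_matrix(np.c_[np.cross(y,z),y,z])
def rows(p1,R1,n=10,start=None,ease=False):
    s=readout.state(); p,R=start or (np.array(s['tcp_pos']),Ro.from_euler('xyz',s['tool_rot'],degrees=True))
    p0=p.copy(); rv=(R.inv()*R1).as_rotvec()/n; rv=np.round(rv,4); D=[];p=p.copy();R0=R
    for i in range(n):
        f=(i+1)/n
        if ease: f=f*f*(3-2*f)
        tgt=p0+(p1-p0)*f
        d=np.round(R.inv().apply(tgt-p),4); p=p+R.apply(d); R=R*Ro.from_rotvec(rv); D.append(d.tolist())
    print(json.dumps({'rot':[rv.tolist()]*n,'delta_pos':D}).replace('], [','],[')); print('end',p,R.as_euler('xyz',degrees=True),'deg/row',np.degrees(np.linalg.norm(rv)))
    return p,R
E
python3 - <<'E'
from plan import *
a=rows(np.array([.32,.1,.42]),Ro.from_euler('xyz',[180,0,87],degrees=True))
b=rows(np.array([.50,-.26,.25]),Ro.from_euler('xyz',[180,0,10.7],degrees=True),start=a)
E
```

```text
{"rot": [[-0.0, 0.0, 0.125],[-0.0, 0.0, 0.125],[-0.0, 0.0, 0.125],[-0.0, 0.0, 0.125],[-0.0, 0.0, 0.125],[-0.0, 0.0, 0.125],[-0.0, 0.0, 0.125],[-0.0, 0.0, 0.125],[-0.0, 0.0, 0.125],[-0.0, 0.0, 0.125]], "delta_pos": [[-0.0262, -0.0315, -0.0189],[-0.0298, -0.0281, -0.0188],[-0.0332, -0.024, -0.0189],[-0.0359, -0.0198, -0.0189],[-0.0381, -0.0151, -0.0189],[-0.0396, -0.0103, -0.0188],[-0.0407, -0.0052, -0.0189],[-0.0409, -0.0002, -0.0189],[-0.0407, 0.005, -0.0188],[-0.0397, 0.01, -0.0189]]}
end [0.31999457 0.10002934 0.41999481] [-1.79999455e+02  1.11429076e-03  8.70204338e+01] deg/row 7.16197243913529
{"rot": [[0.0, 0.0, 0.1332],[0.0, 0.0, 0.1332],[0.0, 0.0, 0.1332],[0.0, 0.0, 0.1332],[0.0, 0.0, 0.1332],[0.0, 0.0, 0.1332],[0.0, 0.0, 0.1332],[0.0, 0.0, 0.1332],[0.0, 0.0, 0.1332],[0.0, 0.0, 0.1332]], "delta_pos": [[-0.035, 0.0198, 0.017],[-0.0321, 0.0244, 0.017],[-0.0285, 0.0283, 0.017],[-0.0246, 0.032, 0.017],[-0.0201, 0.0348, 0.017],[-0.0152, 0.0373, 0.017],[-0.0102, 0.0389, 0.017],[-0.005, 0.04, 0.017],[0.0005, 0.0402, 0.017],[0.0057, 0.0399, 0.017]]}
end [ 0.49999185 -0.26005015  0.24999973] [1.79999046e+02 7.93558282e-04 1.07024555e+01] deg/row 7.631797831142566
```

Call:
{"fn": "carry_out", "kwargs": {
  "rot": [
    [0,0,0.125],
    [0,0,0.125],
    [0,0,0.125],
    [0,0,0.125],
    [0,0,0.125],
    [0,0,0.125],
    [0,0,0.125],
    [0,0,0.125],
    [0,0,0.125],
    [0,0,0.125]
  ],
  "delta_pos": [
    [-0.026,-0.032,-0.019],
    [-0.03,-0.028,-0.019],
    [-0.033,-0.024,-0.019],
    [-0.036,-0.02,-0.019],
    [-0.038,-0.015,-0.019],
    [-0.04,-0.01,-0.019],
    [-0.041,-0.005,-0.019],
    [-0.041,0,-0.019],
    [-0.041,0.005,-0.019],
    [-0.04,0.01,-0.019]
  ],
  "fingers": [0.04,0.04,0.04,0.04,0.04,0.04,0.04,0.04,0.04,0.04],
  "squeeze": 90
}}

```text
clock: 2.1
tcp_pos: [0.3206, 0.0971, 0.4223]
tool_rot: [179.9, -0.0, 86.7]
ft_force: [1.5, 1.0, -0.4]
finger_gap: 0.0403
grasp_force: 0.0
```

Call:
{"fn": "carry_out", "kwargs": {
  "rot": [
    [0,0,0.133],
    [0,0,0.133],
    [0,0,0.133],
    [0,0,0.133],
    [0,0,0.133],
    [0,0,0.133],
    [0,0,0.133],
    [0,0,0.133],
    [0,0,0.133],
    [0,0,0.133]
  ],
  "delta_pos": [
    [-0.035,0.02,0.015],
    [-0.032,0.024,0.015],
    [-0.029,0.028,0.015],
    [-0.025,0.032,0.015],
    [-0.02,0.035,0.015],
    [-0.015,0.037,0.015],
    [-0.01,0.039,0.015],
    [-0.005,0.04,0.015],
    [0,0.04,0.015],
    [0.006,0.04,0.015]
  ],
  "fingers": [0.04,0.04,0.04,0.04,0.04,0.04,0.04,0.04,0.04,0.04]
}}

```text
clock: 3.1
tcp_pos: [0.5009, -0.2631, 0.2706]
tool_rot: [180.0, -0.0, 10.5]
ft_force: [1.0, 1.4, 0.7]
finger_gap: 0.0401
grasp_force: 0.0
```

```bash
cat > g.py <<'E'
from plan import *
R,o=frame(TR); G=R@[-.104,0,.045]+o; Rt=rtilt(TR[2]); z=Rt.apply([0,0,1])
tcp=G+.019*z
s=readout.state(); print(s['joint_pos'],s['tcp_pos'],s['tool_rot'],s['finger_gap'])
a=rows(tcp-.10*z,Rt)
b=rows(tcp,Rt,start=a)
print(tcp,G)
E
python3 g.py
```

```text
[-3.95738934e+01  2.17892905e+01  7.45904086e+01  2.02943285e-03
  8.36147537e+01  3.99392556e+01] [ 0.50085021 -0.26306193  0.27061547] [ 1.79997042e+02 -5.10757460e-03  1.04866255e+01] 0.040137280847395804
{"rot": [[0.0608, -0.0001, -0.0004],[0.0608, -0.0001, -0.0004],[0.0608, -0.0001, -0.0004],[0.0608, -0.0001, -0.0004],[0.0608, -0.0001, -0.0004],[0.0608, -0.0001, -0.0004],[0.0608, -0.0001, -0.0004],[0.0608, -0.0001, -0.0004],[0.0608, -0.0001, -0.0004],[0.0608, -0.0001, -0.0004]], "delta_pos": [[-0.0011, -0.0007, 0.0159],[-0.0012, 0.0002, 0.0159],[-0.0011, 0.0013, 0.0159],[-0.0011, 0.0022, 0.0158],[-0.0012, 0.0031, 0.0156],[-0.0011, 0.0041, 0.0154],[-0.0011, 0.005, 0.0151],[-0.0012, 0.0059, 0.0148],[-0.0011, 0.0068, 0.0144],[-0.0011, 0.0077, 0.014]]}
end [ 0.48843165 -0.25813459  0.11147019] [-1.45167125e+02 -1.88168612e-02  1.07188359e+01] deg/row 3.483663494482054
{"rot": [[-0.0, -0.0, 0.0],[-0.0, -0.0, 0.0],[-0.0, -0.0, 0.0],[-0.0, -0.0, 0.0],[-0.0, -0.0, 0.0],[-0.0, -0.0, 0.0],[-0.0, -0.0, 0.0],[-0.0, -0.0, 0.0],[-0.0, -0.0, 0.0],[-0.0, -0.0, 0.0]], "delta_pos": [[-0.0, 0.0, 0.01],[-0.0, 0.0, 0.01],[-0.0, 0.0, 0.01],[-0.0, 0.0, 0.01],[-0.0, 0.0, 0.01],[-0.0, 0.0, 0.01],[-0.0, 0.0, 0.01],[-0.0, 0.0, 0.01],[-0.0, 0.0, 0.01],[-0.0, 0.0, 0.01]]}
end [ 0.4778347  -0.20200773  0.02938803] [-1.45167125e+02 -1.88168612e-02  1.07188359e+01] deg/row 0.0
[ 0.47779511 -0.2020318   0.02940164] [ 0.47980933 -0.21269173  0.045     ]
```

Call:
{"fn": "carry_out", "kwargs": {
  "rot": [
    [0.061,0,0],
    [0.061,0,0],
    [0.061,0,0],
    [0.061,0,0],
    [0.061,0,0],
    [0.061,0,0],
    [0.061,0,0],
    [0.061,0,0],
    [0.061,0,0],
    [0.061,0,-0.004]
  ],
  "delta_pos": [
    [-0.001,-0.001,0.016],
    [-0.001,0,0.016],
    [-0.001,0.001,0.016],
    [-0.001,0.002,0.016],
    [-0.001,0.003,0.016],
    [-0.001,0.004,0.015],
    [-0.001,0.005,0.015],
    [-0.001,0.006,0.015],
    [-0.001,0.007,0.014],
    [-0.001,0.008,0.014]
  ],
  "fingers": [0.04,0.04,0.04,0.04,0.04,0.04,0.04,0.04,0.04,0.04]
}}

```text
clock: 4.1
tcp_pos: [0.4891, -0.2558, 0.1112]
tool_rot: [-144.9, -0.1, 11.0]
ft_force: [0.3, -0.3, -0.6]
finger_gap: 0.0396
grasp_force: 0.0
```

Run:
```python
from plan import *
R,o=frame(TR); G=R@[-.104,0,.045]+o; Rt=rtilt(TR[2]); z=Rt.apply([0,0,1])
s=readout.state(); print(s['joint_pos'],s['tcp_pos'],s['tool_rot'])
rows(G+.019*z,Rt,n=10)
t=cam('top');c=cam('scene'); A=[]
for im,n in((t,'top'),(c,'scene')):
    f=im['frame'][:,:,::-1].copy(); u,v=proj(im,G).round().astype(int); u0,v0=max(u-50,0),max(v-50,0)
    f=cv2.resize(f[v0:v0+100,u0:u0+100],(400,400),interpolation=cv2.INTER_CUBIC)
    for X in([-.082,.025,.012],[-.082,-.025,.012],[-.114,.025,.058],[-.114,-.025,.058]):
        q=(proj(im,R@X+o)-[u0,v0]+.5)*4; cv2.circle(f,tuple(q.round().astype(int).tolist()),3,(0,0,255),1)
    A.append(f)
cv2.imwrite('pics/g1.png',np.hstack(A))
```

```text
[-47.99694088  42.88758155  72.01325208  17.40958033  95.8064303
  27.93591226] [ 0.4890939  -0.25577375  0.11118618] [-1.44930148e+02 -1.43198168e-01  1.10049188e+01]
{"rot": [[-0.0004, 0.0001, 0.0006],[-0.0004, 0.0001, 0.0006],[-0.0004, 0.0001, 0.0006],[-0.0004, 0.0001, 0.0006],[-0.0004, 0.0001, 0.0006],[-0.0004, 0.0001, 0.0006],[-0.0004, 0.0001, 0.0006],[-0.0004, 0.0001, 0.0006],[-0.0004, 0.0001, 0.0006],[-0.0004, 0.0001, 0.0006]], "delta_pos": [[-0.0001, 0.0002, 0.0098],[-0.0001, 0.0002, 0.0099],[-0.0001, 0.0002, 0.0098],[-0.0001, 0.0002, 0.0099],[-0.0001, 0.0002, 0.0098],[-0.0001, 0.0002, 0.0099],[-0.0001, 0.0002, 0.0098],[-0.0002, 0.0001, 0.0099],[-0.0001, 0.0002, 0.0098],[-0.0001, 0.0002, 0.0099]]}
end [ 0.47777386 -0.20205063  0.02937686] [-1.45158957e+02  6.80463838e-03  1.06903349e+01] deg/row 0.04171195710472267
```

View pics/g1.png

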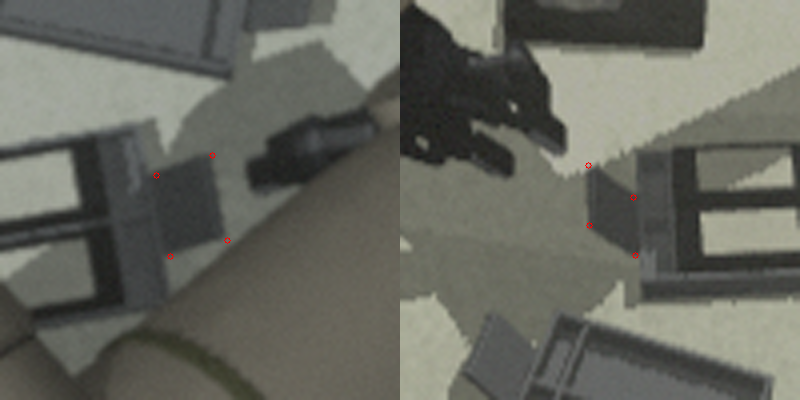

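The predicted tab corners sit on the tab within about 1 px, and the open fingers are lined up outside it. Next I go in and grip.

Call:
{"fn": "carry_out", "kwargs": {
  "rot": [
    [0,0,0.003],
    [0,0,0.003],
    [-0.004,0.001,0],
    [0,0,0],
    [0,0,0],
    [0,0,0],
    [0,0,0],
    [0,0,0],
    [0,0,0],
    [0,0,0]
  ],
  "delta_pos": [
    [0,0,0.01],
    [-0.001,0.001,0.012],
    [0,0,0.013],
    [0,0,0.013],
    [0,0,0.013],
    [0,0,0.013],
    [0,0,0.012],
    [0,0,0.008],
    [0,0,0.004],
    [0,0,0]
  ],
  "fingers": [0.04,0.04,0.04,0.04,0.04,0.04,0.04,0.04,0.04,0.04]
}}

```text
clock: 5.2
tcp_pos: [0.4777, -0.2015, 0.0304]
tool_rot: [-145.3, 0.0, 10.7]
ft_force: [0.5, 0.2, -0.9]
finger_gap: 0.04
grasp_force: 0.0
```

Call:
{"fn": "carry_out", "kwargs": {
  "rot": [
    [0,0,0],
    [0,0,0],
    [0,0,0],
    [0,0,0],
    [0,0,0],
    [0,0,0],
    [0,0,0],
    [0,0,0],
    [0,0,0],
    [0,0,0]
  ],
  "delta_pos": [
    [0,0,0],
    [0,0,0],
    [0,0,0],
    [0,0,0],
    [0,0,0],
    [0,0,0],
    [0,0,0],
    [0,0,0],
    [0,0,0],
    [0,0,0]
  ],
  "fingers": [0.02,0.01,0,0,0,0,0,0,0,0],
  "squeeze": 90
}}

```text
clock: 6.2
tcp_pos: [0.4778, -0.2019, 0.0309]
tool_rot: [-145.3, 0.0, 10.7]
ft_force: [-2.0, -4.5, 4.5]
finger_gap: 0.0071
grasp_force: 88.4
```

```bash
cat > w.py <<'E'
from plan import *
# tray pose from TCP assuming nominal grasp (no re-fit)
Rp,op=frame(PR)
def tcp_for(x,z,yaw=PR[2],y=0):
    "TCP pose putting the tray origin at printer (x,y,z)"
    Rt=rtilt(yaw); Ry,_=frame([0,0,yaw]); return Rp@[x,y,z]+op+Ry@[-.104,0,.045]+.019*Rt.apply([0,0,1]),Rt
s=readout.state(); print(s['tcp_pos'],s['tool_rot'],s['joint_pos'],s['ft_force'])
if __name__=='__main__':
    p=np.array(s['tcp_pos']); R=Ro.from_euler('xyz',s['tool_rot'],degrees=True)
    a=rows(p+[0,0,.098],R,start=(p,R),ease=True)
    t,Rt=tcp_for(-.11,.092); b=rows(t,Rt,start=a,ease=True)
E
python3 w.py
```

```text
[ 0.47781557 -0.20187054  0.03085573] [-1.45294882e+02  1.85995999e-02  1.06933440e+01] [-45.2907456   44.64607536  82.83442826  18.71308467  82.78367513
  26.59490923] [-1.95841038 -4.49223181  4.48421585]
{"rot": [[0.0, 0.0, 0.0],[0.0, 0.0, 0.0],[0.0, 0.0, 0.0],[0.0, 0.0, 0.0],[0.0, 0.0, 0.0],[0.0, 0.0, 0.0],[0.0, 0.0, 0.0],[0.0, 0.0, 0.0],[0.0, 0.0, 0.0],[0.0, 0.0, 0.0]], "delta_pos": [[-0.0, -0.0016, -0.0023],[-0.0, -0.0042, -0.0061],[-0.0, -0.0063, -0.009],[-0.0, -0.0075, -0.011],[-0.0, -0.0083, -0.0119],[-0.0, -0.0083, -0.0119],[-0.0, -0.0075, -0.011],[-0.0, -0.0063, -0.009],[-0.0, -0.0042, -0.0061],[-0.0, -0.0016, -0.0023]]}
end [ 0.47785    -0.20188138  0.12888633] [-1.45294882e+02  1.85995999e-02  1.06933440e+01] deg/row 0.0
{"rot": [[0.0002, 0.0159, 0.0228],[0.0002, 0.0159, 0.0228],[0.0002, 0.0159, 0.0228],[0.0002, 0.0159, 0.0228],[0.0002, 0.0159, 0.0228],[0.0002, 0.0159, 0.0228],[0.0002, 0.0159, 0.0228],[0.0002, 0.0159, 0.0228],[0.0002, 0.0159, 0.0228],[0.0002, 0.0159, 0.0228]], "delta_pos": [[0.0023, -0.0013, 0.0012],[0.0063, -0.0038, 0.0033],[0.0089, -0.0058, 0.005],[0.0107, -0.0072, 0.0062],[0.0113, -0.0081, 0.007],[0.0109, -0.0084, 0.0072],[0.0098, -0.0079, 0.0067],[0.0079, -0.0067, 0.0057],[0.0051, -0.0047, 0.004],[0.0019, -0.0018, 0.0014]]}
end [ 0.54846062 -0.12429988  0.12145251] [-1.45179740e+02 -1.72144038e-02 -5.23288200e+00] deg/row 1.5926680880178943
```

Call:
{"fn": "carry_out", "kwargs": {
  "rot": [
    [0,0,0],
    [0,0,0],
    [0,0,0],
    [0,0,0],
    [0,0,0],
    [0,0,0],
    [0,0,0],
    [0,0,0],
    [0,0,0],
    [0,0,0]
  ],
  "delta_pos": [
    [0,-0.0016,-0.0023],
    [0,-0.0042,-0.0061],
    [0,-0.0063,-0.009],
    [0,-0.0075,-0.011],
    [0,-0.0083,-0.0119],
    [0,-0.0083,-0.0119],
    [0,-0.0075,-0.011],
    [0,-0.0063,-0.009],
    [0,-0.0042,-0.0061],
    [0,-0.0016,-0.0023]
  ],
  "fingers": [0,0,0,0,0,0,0,0,0,0]
}}

```text
clock: 7.2
tcp_pos: [0.478, -0.2019, 0.1295]
tool_rot: [-145.3, -0.0, 10.7]
ft_force: [0.3, -1.1, -4.8]
finger_gap: 0.0067
grasp_force: 87.9
```

Call:
{"fn": "carry_out", "kwargs": {
  "rot": [
    [0,0.016,0.023],
    [0,0.016,0.023],
    [0,0.016,0.023],
    [0,0.016,0.023],
    [0,0.016,0.023],
    [0,0.016,0.023],
    [0,0.016,0.023],
    [0,0.016,0.023],
    [0,0.016,0.023],
    [0,0.016,0.023]
  ],
  "delta_pos": [
    [0.0023,-0.0013,0.0012],
    [0.0063,-0.0038,0.0033],
    [0.0089,-0.0058,0.005],
    [0.0107,-0.0072,0.0062],
    [0.0113,-0.0081,0.007],
    [0.0109,-0.0084,0.0072],
    [0.0098,-0.0079,0.0067],
    [0.0079,-0.0067,0.0057],
    [0.0051,-0.0047,0.004],
    [0.0019,-0.0018,0.0014]
  ],
  "fingers": [0,0,0,0,0,0,0,0,0,0]
}}

```text
clock: 8.2
tcp_pos: [0.5487, -0.1233, 0.1208]
tool_rot: [-145.2, 0.1, -5.4]
ft_force: [0.7, 0.4, -4.0]
finger_gap: 0.0067
grasp_force: 87.9
```

Run:
```python
from w import *
p=np.array(s['tcp_pos']); t,Rt=tcp_for(-.11,.092); print('tgt',t,Rt.as_euler('xyz',degrees=True))
Ry,_=frame([0,0,PR[2]]); A=[]
o=Rp@[-.11,0,.092]+op+(p-t)
for n in('top','scene'):
    im=cam(n); f=im['frame'][:,:,::-1].copy(); u,v=proj(im,o).round().astype(int); u0,v0=max(u-50,0),max(v-50,0)
    f=cv2.resize(f[v0:v0+100,u0:u0+100],(400,400),interpolation=cv2.INTER_CUBIC)
    f=np.clip(f.astype(float)*1.5,0,255).astype(np.uint8)
    for X in([-.08,.055,.03],[.08,.055,.03],[.08,-.055,.03],[-.08,-.055,.03],[.08,-.055,0],[-.08,-.055,0]):
        q=(proj(im,Ry@X+o)-[u0,v0]+.5)*4; cv2.circle(f,tuple(q.round().astype(int).tolist()),3,(0,0,255),1)
    A.append(f); print(n,u0,v0)
cv2.imwrite('pics/g2.png',np.hstack(A))
```

```text
[ 0.54866845 -0.12334109  0.12080779] [-1.45246461e+02  5.62967937e-02 -5.44646092e+00] [-37.82989953  35.96738132  82.88238677  29.0111011   82.62128613
  48.27314904] [ 0.65571522  0.40714878 -4.0085721 ]
tgt [ 0.54841131 -0.12429921  0.12140164] [-145.18164551    0.           -5.25      ]
top 150 127
scene 258 190
```

View pics/g2.png

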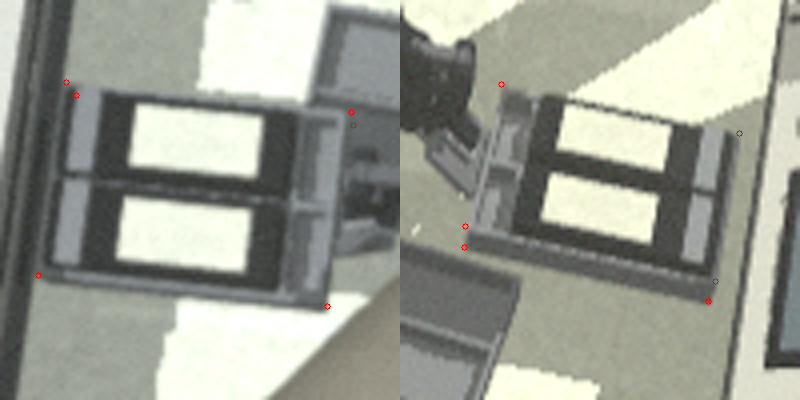

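The tray hangs on the tab, straight and nearly level, with both cartridges in their compartments. It sits within 1-2 px of the prediction and is drooping slightly. I'll start inserting.

Run:
```python
from w import *
t,Rt=tcp_for(-.02,.089); a=rows(t,Rt,ease=True)
t,Rt=tcp_for(.042,.089); rows(t,Rt,start=a)
```

```text
[ 0.54829156 -0.12397947  0.12107231] [-1.45263547e+02  3.63376959e-02 -5.41427333e+00] [-37.8960447   35.93750289  82.88207146  28.96967917  82.66583285
  48.20079123] [ 0.14253592  0.07366358 -4.32827074]
{"rot": [[0.0001, -0.0001, -0.0003],[0.0001, -0.0001, -0.0003],[0.0001, -0.0001, -0.0003],[0.0001, -0.0001, -0.0003],[0.0001, -0.0001, -0.0003],[0.0001, -0.0001, -0.0003],[0.0001, -0.0001, -0.0003],[0.0001, -0.0001, -0.0003],[0.0001, -0.0001, -0.0003],[0.0001, -0.0001, -0.0003]], "delta_pos": [[-0.0, -0.002, 0.0015],[-0.0, -0.0055, 0.004],[-0.0, -0.0081, 0.006],[-0.0, -0.0098, 0.0073],[-0.0, -0.0107, 0.0079],[-0.0, -0.0107, 0.0079],[-0.0, -0.0098, 0.0072],[0.0, -0.0081, 0.006],[0.0, -0.0054, 0.004],[0.0, -0.0021, 0.0015]]}
end [ 0.55663312 -0.03466389  0.11845149] [-1.45206218e+02 -1.46065440e-02 -5.24039766e+00] deg/row 0.019002860271582586
{"rot": [[0.0, -0.0, 0.0],[0.0, -0.0, 0.0],[0.0, -0.0, 0.0],[0.0, -0.0, 0.0],[0.0, -0.0, 0.0],[0.0, -0.0, 0.0],[0.0, -0.0, 0.0],[0.0, -0.0, 0.0],[0.0, -0.0, 0.0],[0.0, -0.0, 0.0]], "delta_pos": [[0.0, -0.0051, 0.0035],[0.0, -0.0051, 0.0036],[0.0, -0.0051, 0.0035],[0.0, -0.0051, 0.0036],[0.0, -0.005, 0.0035],[0.0, -0.0051, 0.0035],[0.0, -0.0051, 0.0036],[0.0, -0.0051, 0.0035],[0.0, -0.0051, 0.0036],[0.0, -0.0051, 0.0035]]}
end [0.56229586 0.02707672 0.1184254 ] [-1.45206218e+02 -1.46065440e-02 -5.24039766e+00] deg/row 0.0
```

Call:
{"fn": "carry_out", "kwargs": {
  "rot": [
    [0,0,-0.003],
    [0,0,0],
    [0,0,0],
    [0,0,0],
    [0,0,0],
    [0,0,0],
    [0,0,0],
    [0,0,0],
    [0,0,0],
    [0,0,0]
  ],
  "delta_pos": [
    [0,-0.002,0.0015],
    [0,-0.0055,0.004],
    [0,-0.0081,0.006],
    [0,-0.0098,0.0073],
    [0,-0.0107,0.0079],
    [0,-0.0107,0.0079],
    [0,-0.0098,0.0072],
    [0,-0.0081,0.006],
    [0,-0.0054,0.004],
    [0,-0.0021,0.0015]
  ],
  "fingers": [0,0,0,0,0,0,0,0,0,0]
}}

```text
clock: 9.3
tcp_pos: [0.5567, -0.0342, 0.1186]
tool_rot: [-145.3, -0.1, -5.2]
ft_force: [0.2, -0.1, -4.3]
finger_gap: 0.0066
grasp_force: 87.8
```

Run:
```python
from w import *
print(s['ft_torque'])
```

```text
[ 0.55669102 -0.0341545   0.11856398] [-1.45279939e+02 -9.63084354e-02 -5.18053786e+00] [-29.96530197  33.25232211  88.06514305  32.08799559  77.03705795
  52.65481457] [ 0.24138417 -0.1290516  -4.30542492]
[-1.08447577  0.09179675  0.02447727]
```

Call:
{"fn": "carry_out", "kwargs": {
  "rot": [
    [0,0,0],
    [0,0,0],
    [0,0,0],
    [0,0,0],
    [0,0,0],
    [0,0,0],
    [0,0,0],
    [0,0,0],
    [0,0,0],
    [0,0,0]
  ],
  "delta_pos": [
    [0,-0.003,0.002],
    [0,-0.0051,0.0036],
    [0,-0.0055,0.0038],
    [0,-0.0057,0.004],
    [0,-0.0057,0.004],
    [0,-0.0057,0.004],
    [0,-0.0057,0.004],
    [0,-0.0055,0.0038],
    [0,-0.0051,0.0036],
    [0,-0.003,0.002]
  ],
  "fingers": [0,0,0,0,0,0,0,0,0,0]
}}

```text
clock: 10.3
tcp_pos: [0.5622, 0.0264, 0.1184]
tool_rot: [-145.3, -0.1, -5.2]
ft_force: [-0.1, -0.9, -4.4]
finger_gap: 0.0065
grasp_force: 87.9
```

Run:
```python
from w import *
print(s['ft_torque'])
t,Rt=tcp_for(.042,.0815); rows(t,Rt)
```

```text
[0.56221288 0.0264328  0.11843522] [-1.45278464e+02 -9.65678107e-02 -5.19184791e+00] [-24.12987959  32.13493511  90.04074516  34.19931984  73.60047963
  56.47228326] [-0.13682827 -0.93083327 -4.37211349]
[-1.01778942  0.04521189  0.02064766]
{"rot": [[0.0002, -0.0001, 0.0002],[0.0002, -0.0001, 0.0002],[0.0002, -0.0001, 0.0002],[0.0002, -0.0001, 0.0002],[0.0002, -0.0001, 0.0002],[0.0002, -0.0001, 0.0002],[0.0002, -0.0001, 0.0002],[0.0002, -0.0001, 0.0002],[0.0002, -0.0001, 0.0002],[0.0002, -0.0001, 0.0002]], "delta_pos": [[0.0, 0.0004, 0.0007],[0.0, 0.0004, 0.0006],[0.0, 0.0003, 0.0007],[0.0, 0.0004, 0.0006],[0.0, 0.0004, 0.0007],[0.0, 0.0004, 0.0006],[0.0, 0.0003, 0.0007],[0.0, 0.0004, 0.0006],[0.0, 0.0004, 0.0007],[0.0, 0.0004, 0.0007]]}
end [0.56227739 0.02707241 0.11084663] [-1.45163829e+02  1.58568545e-02 -5.25328669e+00] deg/row 0.0171887338539247
```

Call:
{"fn": "carry_out", "kwargs": {
  "rot": [
    [0,0,0],
    [0,0,0],
    [0,0,0],
    [0,0,0],
    [0,0,0],
    [0,0,0],
    [0,0,0],
    [0,0,0],
    [0,0,0],
    [0,0,0]
  ],
  "delta_pos": [
    [0,0.0004,0.0007],
    [0,0.0004,0.0007],
    [0,0.0004,0.0007],
    [0,0.0004,0.0007],
    [0,0.0004,0.0007],
    [0,0.0004,0.0007],
    [0,0.0004,0.0007],
    [0,0.0004,0.0007],
    [0,0.0004,0.0007],
    [0,0,0]
  ],
  "fingers": [0,0,0,0,0,0,0,0,0,0]
}}

```text
clock: 11.3
tcp_pos: [0.5625, 0.0264, 0.1114]
tool_rot: [-145.3, -0.1, -5.2]
ft_force: [-0.1, -2.4, -1.8]
finger_gap: 0.0069
grasp_force: 88.5
```

Run:
```python
from w import *
print(s['ft_torque'])
A=[]
for n in('top','scene'):
    im=cam(n); f=im['frame'][:,:,::-1]; u,v=proj(im,np.array(s['tcp_pos'])).round().astype(int); u0,v0=max(u-50,0),max(v-50,0)
    f=cv2.resize(f[v0:v0+100,u0:u0+100],(400,400),interpolation=cv2.INTER_CUBIC); A.append(np.clip(f.astype(float)*1.6,0,255).astype(np.uint8))
cv2.imwrite('pics/g3.png',np.hstack(A))
```

```text
[0.56247336 0.02638632 0.11142952] [-1.45260388e+02 -1.27086495e-01 -5.22947140e+00] [-24.13670934  32.71424582  90.31441322  34.38448548  72.87035031
  55.9666478 ] [-0.1140018  -2.3882385  -1.77939396]
[-0.50545582 -0.06959825  0.02037783]
```

Call:
{"fn": "carry_out", "kwargs": {
  "rot": [
    [0,0,0],
    [0,0,0],
    [0,0,0],
    [0,0,0],
    [0,0,0],
    [0,0,0],
    [0,0,0],
    [0,0,0],
    [0,0,0],
    [0,0,0]
  ],
  "delta_pos": [
    [0,-0.0008,0.0006],
    [0,-0.0008,0.0006],
    [0,-0.0008,0.0006],
    [0,-0.0008,0.0006],
    [0,-0.0008,0.0006],
    [0,-0.0008,0.0006],
    [0,-0.0008,0.0006],
    [0,-0.0008,0.0006],
    [0,-0.0008,0.0006],
    [0,0,0]
  ],
  "fingers": [0,0,0,0,0,0,0,0,0,0]
}}

```text
clock: 12.4
tcp_pos: [0.5631, 0.034, 0.1109]
tool_rot: [-145.4, -0.1, -5.2]
ft_force: [-4.4, -11.6, 2.8]
finger_gap: 0.0069
grasp_force: 89.9
```

Call:
{"fn": "carry_out", "kwargs": {
  "rot": [
    [0,0,0],
    [0,0,0],
    [0,0,0],
    [0,0,0],
    [0,0,0],
    [0,0,0],
    [0,0,0],
    [0,0,0],
    [0,0,0],
    [0,0,0]
  ],
  "delta_pos": [
    [0,-0.0005,0.0003],
    [0,-0.0005,0.0003],
    [0,-0.0005,0.0003],
    [0,-0.0005,0.0003],
    [0,-0.0005,0.0003],
    [0,0,0],
    [0,0,0],
    [0,0,0],
    [0,0,0],
    [0,0,0]
  ],
  "fingers": [0,0,0,0,0,0,0,0,0,0]
}}

```text
clock: 13.4
tcp_pos: [0.5632, 0.034, 0.1111]
tool_rot: [-145.7, -0.2, -5.3]
ft_force: [-12.8, -30.3, 8.1]
finger_gap: 0.0066
grasp_force: 92.0
```

Run:
```python
from w import *
A=[]
Ry,_=frame([0,0,PR[2]]); o=Rp@[.052,0,.08]+op
for n in('top','scene'):
    im=cam(n); f=im['frame'][:,:,::-1]; u,v=proj(im,Ry@[-.1,0,.04]+o).round().astype(int); u0,v0=max(u-40,0),max(v-40,0)
    f=cv2.resize(f[v0:v0+80,u0:u0+80],(400,400),interpolation=cv2.INTER_CUBIC); f=np.clip(f.astype(float)*1.7,0,255).astype(np.uint8)
    for X in([-.08,.055,.03],[-.08,-.055,.03],[-.114,.025,.058],[-.114,-.025,.058]):
        q=(proj(im,Ry@X+o)-[u0,v0]+.5)*5; cv2.circle(f,tuple(q.round().astype(int).tolist()),3,(0,0,255),1)
    A.append(f)
cv2.imwrite('pics/g4.png',np.hstack(A))
```

```text
[0.5632468  0.03401033 0.11109156] [-145.67691425   -0.15536115   -5.28081762] [-23.23131201  32.53024219  90.50686852  34.34894448  72.16042573
  56.74493829] [-12.81120892 -30.30794562   8.08241241]
```

View pics/g4.png

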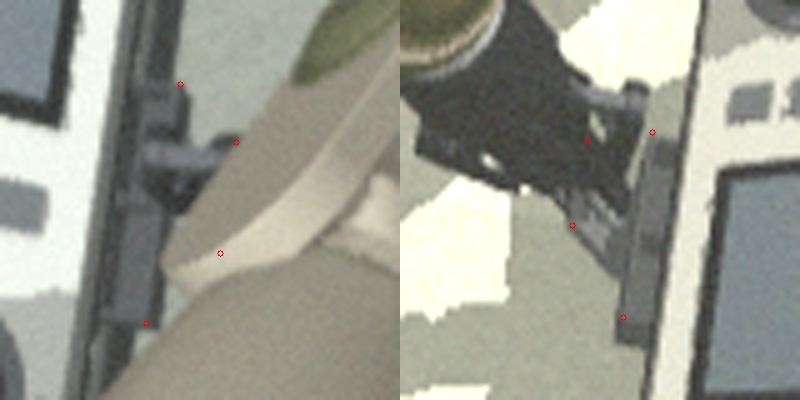

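Call:
{"fn": "carry_out", "kwargs": {
  "rot": [
    [0,0,0],
    [0,0,0],
    [0,0,0],
    [0,0,0],
    [0,0,0],
    [0,0,0],
    [0,0,0],
    [0,0,0],
    [0,0,0],
    [0,0,0]
  ],
  "delta_pos": [
    [-0.0005,0,0],
    [-0.0005,0,0],
    [-0.0005,0,0],
    [0,-0.0005,0.0003],
    [0,-0.0005,0.0003],
    [0,-0.0005,0.0003],
    [0,0,0],
    [0,0,0],
    [0,0,0],
    [0,0,0]
  ],
  "fingers": [0,0,0,0,0,0,0,0,0,0]
}}

```text
clock: 14.5
tcp_pos: [0.5624, 0.0343, 0.1113]
tool_rot: [-145.8, -0.2, -5.4]
ft_force: [-13.5, -39.5, 8.8]
finger_gap: 0.0067
grasp_force: 92.8
```

Run:
```python
from w import *
print(s['ft_torque'],(Rp.T@(np.array(s['tcp_pos'])-tcp_for(.052,.08)[0])),Rp.T@np.array(s['ft_force']))
```

```text
[0.56243178 0.03434378 0.11127283] [-145.8142296    -0.24016993   -5.37658117] [-23.20015925  32.33341109  90.75588354  34.31890962  71.92345023
  56.78336545] [-13.54277876 -39.51964963   8.77400166]
[-3.53340814  1.44163973  0.64033452] [-0.00273963  0.00055444  0.00187119] [-40.59304802   9.86985391   8.77400166]
```

Call:
{"fn": "carry_out", "kwargs": {
  "rot": [
    [0,0,0],
    [0,0,0],
    [0,0,0],
    [0,0,0],
    [0,0,0],
    [0,0,0],
    [0,0,0],
    [0,0,0],
    [0,0,0],
    [0,0,0]
  ],
  "delta_pos": [
    [0,0.0008,-0.0006],
    [0,0.0008,-0.0006],
    [0,0.0008,-0.0006],
    [0,0,0],
    [0,0,0],
    [0,0,0],
    [0,0,0],
    [0,0,0],
    [0,0,0],
    [0,0,0]
  ],
  "fingers": [0,0,0,0,0.01,0.02,0.03,0.036,0.04,0.04]
}}

```text
clock: 15.5
tcp_pos: [0.5617, 0.0374, 0.1113]
tool_rot: [-145.3, -0.1, -5.2]
ft_force: [-0.5, -0.7, 0.5]
finger_gap: 0.0401
grasp_force: 0.0
```

Call:
{"fn": "carry_out", "kwargs": {
  "rot": [
    [0,0,0],
    [0,0,0],
    [0,0,0],
    [0,0,0],
    [0,0,0],
    [0,0,0],
    [0,0,0],
    [0,0,0],
    [0,0,0],
    [0,0,0]
  ],
  "delta_pos": [
    [0,0,0],
    [0,0,-0.003],
    [0,0,-0.01],
    [0,0,-0.02],
    [0,0,-0.025],
    [0,0,-0.025],
    [0,0,-0.025],
    [0,0,-0.025],
    [0,0,-0.02],
    [0,0,-0.01]
  ],
  "fingers": [0.04,0.04,0.04,0.04,0.04,0.04,0.04,0.04,0.04,0.04]
}}

```text
clock: 16.5
tcp_pos: [0.5533, -0.0566, 0.2472]
tool_rot: [-145.4, -0.2, -5.3]
ft_force: [-0.8, -0.7, -0.4]
finger_gap: 0.0402
grasp_force: 0.0
```

Run:
```python
from w import *
for n in ('scene','top'):
  for k in('tray_tab','counter_grip'): print(n,k,[(np.round(d['pixel'],1),round(d['confidence'],2)) for d in viewer.pinpoint(n,k)[:2]])
A=[]
Ry,_=frame([0,0,PR[2]]); o=Rp@[.052,0,.08]+op
for n in('top','scene'):
    im=cam(n); f=im['frame'][:,:,::-1]; u,v=proj(im,Ry@[-.1,0,.04]+o).round().astype(int); u0,v0=max(u-40,0),max(v-40,0); print(n,u0,v0)
    f=cv2.resize(f[v0:v0+80,u0:u0+80],(400,400),interpolation=cv2.INTER_CUBIC); f=np.clip(f.astype(float)*1.7,0,255).astype(np.uint8)
    for X in([-.08,.055,.03],[-.08,-.055,.03],[-.114,.025,.058],[-.114,-.025,.058]):
        q=(proj(im,Ry@X+o)-[u0,v0]+.5)*5; cv2.circle(f,tuple(q.round().astype(int).tolist()),3,(0,0,255),1)
    A.append(f)
cv2.imwrite('pics/g5.png',np.hstack(A))
```

```text
[ 0.55327123 -0.05662247  0.24715939] [-145.36010971   -0.23778712   -5.27654508] [-32.11569352  25.56393685  79.35617626  30.59775904  91.90290526
  59.49605839] [-0.75826124 -0.70948828 -0.42587317]
scene tray_tab [(array([327.5, 239.2]), 0.72)]
scene counter_grip [(array([371.7, 183. ]), 0.96)]
top tray_tab [(array([173.2, 168.2]), 0.88)]
top counter_grip [(array([122.6, 204.2]), 0.82)]
top 131 132
scene 292 199
```

View pics/g5.png

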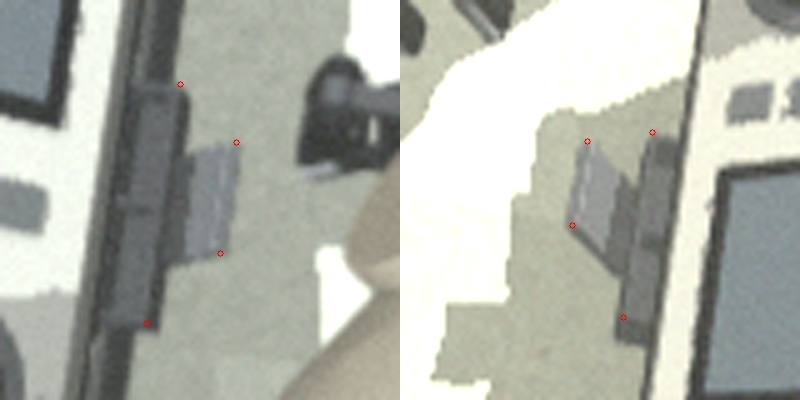

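The tray is released and home. The tab corners agree with the prediction to about 1 px in both views, and the hard stop was felt at x ≈ 50 mm. Next is the knob geometry.

Run:
```python
from w import *
np.set_printoptions(precision=4,suppress=True)
S,T=cam('scene'),cam('top')
P=lambda X:Rp.T@(X-op)
print('tab',*[P(tri(S,[327.5,239.2],T,[173.2,168.2])[0])], 'want',[.052-.104,0,.125])
G,e=tri(S,[370.3,182.5],T,[123.1,204.5]); g=P(G)
c,s_=np.cos(np.radians(35)),np.sin(np.radians(35)); n=np.array([-s_,0,c]); d=np.array([-c,0,-s_]) # d: down slope
b=np.array([-.015,0,.185])
print('G',G,g,e,'h',(g-b)@n,'down from edge',(g-b)@d)
e2=np.cross(n,d); print('e2',e2)
# clockwise seen from above(-n view): from d rotate by -theta about n
for h in (.02,.03,.04,.05):
    o,v=ray(T,[121.2,216.2]); o=P(o);v=Rp.T@v; X=o+v*(((b+h*n)-o)@n)/(v@n); r=X-g; r-=n*(r@n)
    print(h,'pointer r',np.linalg.norm(r),'cw deg',np.degrees(np.arctan2(-r@e2,r@d)))
A=[]
for im,px in((T,(122,208)),(S,(372,184))):
    u0,v0=px[0]-25,px[1]-28; f=im['frame'][v0:v0+56,u0:u0+50,::-1]
    f=cv2.resize(f,(400,448),interpolation=cv2.INTER_CUBIC).astype(float); f=np.clip(255*(f/255)**.45,0,255).astype(np.uint8)
    for th in (-60,-90,-120,0):
        for L in(.0305,-.0305):
            q=g+.016*n+L*(np.cos(np.radians(th))*d+np.sin(np.radians(th))*e2)
            z=(proj(im,Rp@q+op)-[u0,v0]+.5)*8; cv2.circle(f,tuple(z.round().astype(int).tolist()),3,{0:(0,255,255),-60:(0,0,255),-90:(0,255,0),-120:(255,0,0)}[th],1)
    A.append(f)
cv2.imwrite('pics/k1.png',np.hstack(A))
```

```text
[ 0.55284164 -0.05471238  0.24448717] [-1.45241090e+02 -1.63715676e-02 -5.18868026e+00] [-31.96641542  25.70732506  79.59576098  30.61928261  91.76036245
  59.47838431] [ 0.33124226 -0.34818634 -0.334879  ]
tab [-0.0567 -0.0073  0.1311] want [-0.052, 0, 0.125]
G [0.4688 0.0958 0.2554] [0.0088 0.0994 0.2554] 0.004412123619574869 h 0.044073448862137855 down from edge -0.059855705800869144
e2 [-0. -1.  0.]
0.02 pointer r 0.022510327983285682 cw deg 62.79111956124762
0.03 pointer r 0.02204096025172459 cw deg 71.6465290769737
0.04 pointer r 0.022113119618871337 cw deg 80.66231843486017
0.05 pointer r 0.022721647327962842 cw deg 89.40586604147626
```

View pics/k1.png

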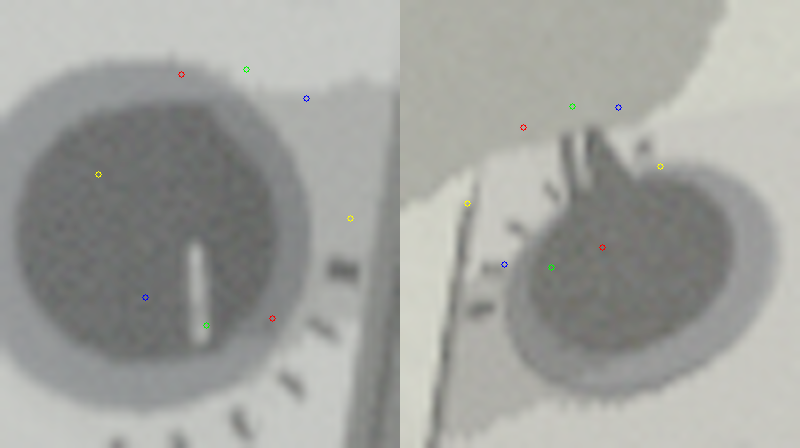

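The white pointer shows in both views. In the top view it runs from crop px (195,245) to (203,345), and in the scene view from about (583,195) to (575,133). I'll triangulate it.

Run:
```python
from w import *
np.set_printoptions(precision=4,suppress=True)
S,T=cam('scene'),cam('top'); P=lambda X:Rp.T@(X-op)
t=lambda x,y:(97+x/8-.5,180+y/8-.5); q=lambda x,y:(347+(x-400)/8-.5,156+y/8-.5)
c,s_=np.cos(np.radians(35)),np.sin(np.radians(35)); n=np.array([-s_,0,c]); d=np.array([-c,0,-s_]); e2=np.cross(n,d); b=np.array([-.015,0,.185])
f=lambda X:np.array([(X-b)@d,(X-b)@e2,(X-b)@n])
for nm,a,z in(('in',t(195,245),q(583,195)),('out',t(203,345),q(575,133))):
    X,e=tri(T,a,S,z); print(nm,f(P(X)),e)
# direction from top only, given plane height h
for h in(.03,.04,.05):
    V=[]
    for a in(t(195,245),t(203,345)):
        o,v=ray(T,a);o=P(o);v=Rp.T@v; V.append(f(o+v*(((b+h*n)-o)@n)/(v@n)))
    dv=V[1]-V[0]; print(h,V[0],V[1],np.linalg.norm(dv),'cw',np.degrees(np.arctan2(-dv[1],dv[0])))
# base ring centre: grey ring circle fits
for nm,im,z in(('T',T,t(135,235)),('S',S,q(645,280))):
    for h in(0,.01):
        o,v=ray(im,z);o=P(o);v=Rp.T@v; print(nm,h,f(o+v*(((b+h*n)-o)@n)/(v@n)))
# thick mark
o,v=ray(T,t(342,270));o=P(o);v=Rp.T@v; print('thick',f(o+v*((b-o)@n)/(v@n)))
```

```text
[ 0.55294194 -0.05476038  0.24467036] [-1.45251039e+02 -3.64312870e-02 -5.18243540e+00] [-31.96448984  25.7032907   79.56985034  30.61830287  91.7690042
  59.47861474] [-0.21786177 -0.70263235  1.0324947 ]
in [-0.0586 -0.1099  0.0417] 0.0013980859739465064
out [-0.0541 -0.1334  0.0441] 0.0005455689679026582
0.03 [-0.0554 -0.1088  0.03  ] [-0.0496 -0.1323  0.03  ] 0.024221788322571325 cw 76.16844591232086
0.04 [-0.0587 -0.1098  0.04  ] [-0.053  -0.1331  0.04  ] 0.0239569446066901 cw 76.16844591232103
0.05 [-0.0621 -0.1109  0.05  ] [-0.0564 -0.1339  0.05  ] 0.023692100890808893 cw 76.16844591232105
T 0 [-0.0607 -0.1058  0.    ]
T 0.01 [-0.0638 -0.1068  0.01  ]
S 0 [-0.0609 -0.1071  0.    ]
S 0.01 [-0.0657 -0.0989  0.01  ]
thick [-0.0069 -0.1058  0.    ]
```

Both the base ring centre and the pointer line put the knob axis 60.5 mm up the slope and at printer y = +106 mm. The bar top is 43 mm above the panel and the pointer reads 76° clockwise. I'll plan the approach from that.

Run:
```python
from w import *
c,s_=np.cos(np.radians(35)),np.sin(np.radians(35)); n=np.array([-s_,0,c]); d=np.array([-c,0,-s_]); e2=np.cross(n,d); b=np.array([-.015,0,.185])
K=b-.0605*d-.106*e2
a=np.radians(14); y=np.cos(a)*d+np.sin(a)*e2; z=-n
R=Ro.from_matrix(Rp@np.c_[np.cross(y,z),y,z]); W=lambda h:Rp@(K+h*n)+op
A=rows(W(.108),R,ease=True); print(W(.018),n@Rp.T)
```

```text
[ 0.55303127 -0.05493619  0.24489637] [-1.45262869e+02 -6.35305344e-02 -5.19049780e+00] [-31.9763954   25.69358962  79.54520416  30.61885285  91.77526055
  59.47751538] [ 0.5230401  -0.09307037  0.40189197]
{"rot": [[0.0005, 0.0, -0.0243],[0.0005, 0.0, -0.0243],[0.0005, 0.0, -0.0243],[0.0005, 0.0, -0.0243],[0.0005, 0.0, -0.0243],[0.0005, 0.0, -0.0243],[0.0005, 0.0, -0.0243],[0.0005, 0.0, -0.0243],[0.0005, 0.0, -0.0243],[0.0005, 0.0, -0.0243]], "delta_pos": [[-0.0029, -0.0035, 0.0002],[-0.0077, -0.0095, 0.0007],[-0.011, -0.0144, 0.001],[-0.0129, -0.0178, 0.0011],[-0.0135, -0.0197, 0.0013],[-0.0131, -0.02, 0.0014],[-0.0115, -0.0187, 0.0012],[-0.0092, -0.0156, 0.001],[-0.0059, -0.0107, 0.0007],[-0.0021, -0.004, 0.0002]]}
end [0.45897789 0.06038964 0.30816697] [-145.78506473   -7.97135755    6.30625561] deg/row 1.3925821423549627
[0.46366216 0.11183183 0.23444611] [-0.05248317 -0.57117024  0.81915204]
```

Call:
{"fn": "carry_out", "kwargs": {
  "rot": [
    [0.0005,0,-0.0243],
    [0.0005,0,-0.0243],
    [0.0005,0,-0.0243],
    [0.0005,0,-0.0243],
    [0.0005,0,-0.0243],
    [0.0005,0,-0.0243],
    [0.0005,0,-0.0243],
    [0.0005,0,-0.0243],
    [0.0005,0,-0.0243],
    [0.0005,0,-0.0243]
  ],
  "delta_pos": [
    [-0.0029,-0.0035,0.0002],
    [-0.0077,-0.0095,0.0007],
    [-0.011,-0.0144,0.001],
    [-0.0129,-0.0178,0.0011],
    [-0.0135,-0.0197,0.0013],
    [-0.0131,-0.02,0.0014],
    [-0.0115,-0.0187,0.0012],
    [-0.0092,-0.0156,0.001],
    [-0.0059,-0.0107,0.0007],
    [-0.0021,-0.004,0.0002]
  ],
  "fingers": [0.055,0.055,0.055,0.055,0.055,0.055,0.055,0.055,0.055,0.055]
}}

```text
clock: 18.0
tcp_pos: [0.4584, 0.061, 0.3092]
tool_rot: [-145.9, -8.1, 6.4]
ft_force: [-0.4, 0.7, -0.7]
finger_gap: 0.0549
grasp_force: 0.0
```

Run:
```python
from w import *
R=Ro.from_euler('xyz',s['tool_rot'],degrees=True); print(R.inv().apply(np.array([0.4637,0.1118,0.2344])-s['tcp_pos']))
```

```text
[0.4583745  0.06100266 0.30916641] [-145.85870799   -8.14087577    6.43528135] [-25.67397154   7.33199962  94.28927196  32.54248143  91.71440214
  52.48001869] [-0.3938022   0.69351445 -0.6661823 ]
[0.00028717 0.00112798 0.09053945]
```

Descend, then close gently.

Call:
{"fn": "carry_out", "kwargs": {
  "rot": [
    [0,0,0],
    [0,0,0],
    [0,0,0],
    [0,0,0],
    [0,0,0],
    [0,0,0],
    [0,0,0],
    [0,0,0],
    [0,0,0],
    [0,0,0]
  ],
  "delta_pos": [
    [0,0.001,0.006],
    [0,0,0.01],
    [0,0,0.012],
    [0,0,0.012],
    [0,0,0.012],
    [0,0,0.012],
    [0,0,0.012],
    [0,0,0.009],
    [0,0,0.005],
    [0,0,0]
  ],
  "fingers": [0.055,0.055,0.055,0.055,0.055,0.055,0.055,0.055,0.055,0.055]
}}

```text
clock: 19.0
tcp_pos: [0.4639, 0.111, 0.2337]
tool_rot: [-145.8, -8.0, 6.3]
ft_force: [-0.4, 0.5, 0.1]
finger_gap: 0.055
grasp_force: 0.0
```

Call:
{"fn": "carry_out", "kwargs": {
  "rot": [
    [0,0,0],
    [0,0,0],
    [0,0,0],
    [0,0,0],
    [0,0,0],
    [0,0,0],
    [0,0,0],
    [0,0,0],
    [0,0,0],
    [0,0,0]
  ],
  "delta_pos": [
    [0,0,0],
    [0,0,0],
    [0,0,0],
    [0,0,0],
    [0,0,0],
    [0,0,0],
    [0,0,0],
    [0,0,0],
    [0,0,0],
    [0,0,0]
  ],
  "fingers": [0.03,0.02,0.01,0,0,0,0,0,0,0],
  "squeeze": 40
}}

```text
clock: 20.0
tcp_pos: [0.464, 0.1107, 0.2348]
tool_rot: [-145.8, -8.0, 6.3]
ft_force: [-3.6, 0.4, 5.9]
finger_gap: 0.0133
grasp_force: 40.7
```

The 13.3 mm gap matches the 14 mm bar. Turn anticlockwise.

Call:
{"fn": "carry_out", "kwargs": {
  "rot": [
    [0,0,-0.06],
    [0,0,-0.12],
    [0,0,-0.12],
    [0,0,-0.12],
    [0,0,-0.12],
    [0,0,-0.12],
    [0,0,-0.12],
    [0,0,-0.12],
    [0,0,-0.12],
    [0,0,-0.12]
  ],
  "delta_pos": [
    [0,0,0],
    [0,0,0],
    [0,0,0],
    [0,0,0],
    [0,0,0],
    [0,0,0],
    [0,0,0],
    [0,0,0],
    [0,0,0],
    [0,0,0]
  ],
  "fingers": [0,0,0,0,0,0,0,0,0,0]
}}

```text
clock: 21.0
tcp_pos: [0.465, 0.1098, 0.2342]
tool_rot: [-173.0, -34.3, 72.1]
ft_force: [4.1, -3.5, -1.1]
finger_gap: 0.0135
grasp_force: 40.4
```

```bash
cat > k.py <<'E'
from w import *
c,s_=np.cos(np.radians(35)),np.sin(np.radians(35)); n=np.array([-s_,0,c]); d=np.array([-c,0,-s_]); e2=np.cross(n,d)
y=Rp.T@Ro.from_euler('xyz',s['tool_rot'],degrees=True).apply([0,1,0])
print('bar cw deg',90-np.degrees(np.arctan2(y@e2,y@d)),'moment about n',(Rp@n)@np.array(s['ft_torque']),s['ft_torque'])
E
python3 k.py
```

```text
[0.46496573 0.10980589 0.23424043] [-173.02477295  -34.29182256   72.1267306 ] [-19.42384915  11.11846945 101.41590884  34.46175931  79.15370001
 -13.93797216] [ 4.06227982 -3.45224838 -1.0590945 ]
bar cw deg 10.401757063858383 moment about n -0.11836485551148582 [-0.74376421 -0.50506725 -0.54431817]
```

Call:
{"fn": "carry_out", "kwargs": {
  "rot": [
    [0,0,-0.05],
    [0,0,-0.05],
    [0,0,-0.04],
    [0,0,-0.03],
    [0,0,-0.02],
    [0,0,-0.02],
    [0,0,-0.02],
    [0,0,-0.02],
    [0,0,0],
    [0,0,0]
  ],
  "delta_pos": [
    [0,0,0],
    [0,0,0],
    [0,0,0],
    [0,0,0],
    [0,0,0],
    [0,0,0],
    [0,0,0],
    [0,0,0],
    [0,0,0],
    [0,0,0]
  ],
  "fingers": [0,0,0,0,0,0,0,0,0,0]
}}

```text
clock: 22.0
tcp_pos: [0.4652, 0.1098, 0.2343]
tool_rot: [177.3, -34.9, 89.0]
ft_force: [3.8, -4.2, 0.9]
finger_gap: 0.0135
grasp_force: 62.5
```

```bash
python3 k.py
```

```text
[0.46520995 0.10976856 0.23428896] [177.3157917  -34.86234897  88.99099234] [-19.44421571  11.12857548 101.41361019  34.51651116  79.13578796
 -27.85002127] [ 3.83694294 -4.15324908  0.91547907]
bar cw deg -3.479096050311796 moment about n -1.398875495842192 [-0.52612534  0.15554028 -1.63296699]
```

The moment rose to 1.4 N m, so the knob is on its stop. Release and retract.

Call:
{"fn": "carry_out", "kwargs": {
  "rot": [
    [0,0,0],
    [0,0,0],
    [0,0,0],
    [0,0,0],
    [0,0,0],
    [0,0,0],
    [0,0,0],
    [0,0,0],
    [0,0,0],
    [0,0,0]
  ],
  "delta_pos": [
    [0,0,0],
    [0,0,0],
    [0,0,0],
    [0,0,0],
    [0,0,0],
    [0,0,0],
    [0,0,0],
    [0,0,0],
    [0,0,0],
    [0,0,-0.002]
  ],
  "fingers": [0.016,0.02,0.03,0.04,0.05,0.05,0.05,0.05,0.05,0.05]
}}

```text
clock: 23.0
tcp_pos: [0.4638, 0.1096, 0.2357]
tool_rot: [177.4, -34.9, 89.2]
ft_force: [-0.6, 0.8, 0.4]
finger_gap: 0.0501
grasp_force: 0.0
```

Call:
{"fn": "carry_out", "kwargs": {
  "rot": [
    [0,0,0],
    [0,0,0],
    [0,0,0],
    [0,0,0],
    [0,0,0],
    [0,0,0],
    [0,0,0],
    [0,0,0],
    [0,0,0],
    [0,0,0]
  ],
  "delta_pos": [
    [0,0,-0.01],
    [0,0,-0.02],
    [0,0,-0.025],
    [0,0,-0.025],
    [0,0,-0.025],
    [0,0,-0.025],
    [0,0,-0.025],
    [0,0,-0.025],
    [0,0,-0.02],
    [0,0,-0.01]
  ],
  "fingers": [0.05,0.05,0.05,0.05,0.05,0.05,0.05,0.05,0.05,0.05]
}}

```text
clock: 24.0
tcp_pos: [0.4527, -0.0115, 0.4094]
tool_rot: [177.3, -34.8, 89.2]
ft_force: [0.4, 0.7, 0.3]
finger_gap: 0.0502
grasp_force: 0.0
```

Run:
```python
from w import *
T,S=cam('top'),cam('scene')
A=[]
for im,c0,c1,r0,r1 in((T,95,185,130,240),(S,310,400,150,260)):
    f=cv2.resize(im['frame'][r0:r1,c0:c1,::-1],None,fx=4.4,fy=4.4,interpolation=cv2.INTER_CUBIC).astype(float); A.append((255*(f/255)**.6).astype(np.uint8))
cv2.imwrite('pics/e1.png',np.hstack(A))
```

```text
[ 0.4527078  -0.01147477  0.40941576] [177.29153778 -34.83507574  89.21259244] [-34.14508697   6.82336415  80.2077248   31.99004753 108.44342823
 -26.35547702] [0.44405286 0.66867785 0.32511245]
```

View pics/e1.png

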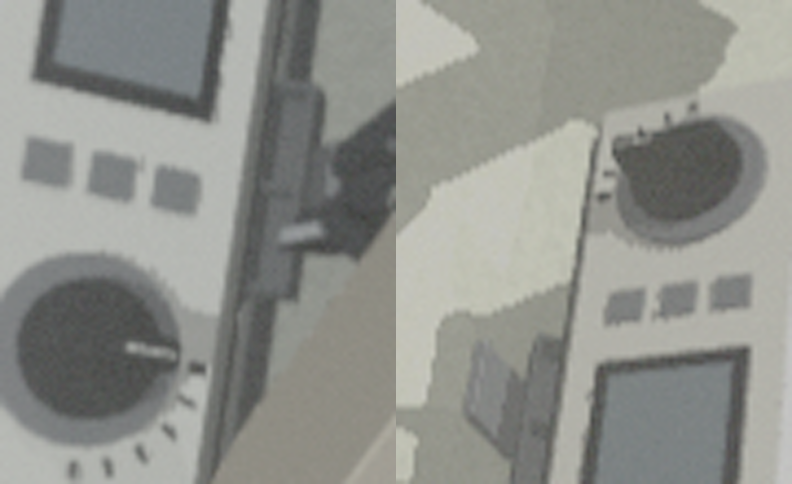

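The knob pointer now points at the thick mark, running from (127,347) to (177,355). The tray is in the bay. A numeric check of both follows.

Run:
```python
from w import *
from fit import fit
np.set_printoptions(precision=4,suppress=True)
T=cam('top'); P=lambda X:Rp.T@(X-op)
c,s_=np.cos(np.radians(35)),np.sin(np.radians(35)); n=np.array([-s_,0,c]); d=np.array([-c,0,-s_]); e2=np.cross(n,d); b=np.array([-.015,0,.185]); V=[]
for x,y in((127,347),(177,355)):
    o,v=ray(T,(95+x/4.4-.5,130+y/4.4-.5));o=P(o);v=Rp.T@v; X=o+v*(((b+.043*n)-o)@n)/(v@n)-b; V.append(np.array([X@d,X@e2]))
dv=V[1]-V[0]; print(V,'cw deg',np.degrees(np.arctan2(-dv[1],dv[0])), 'via centre',np.degrees(np.arctan2(-(V[1][1]+.106),V[1][0]+.0605)))
t=lambda x,y:(131+x/5-.5,132+y/5-.5); q=lambda x,y:(292+(x-400)/5-.5,199+y/5-.5)
obs=[('top',(-.114,-.025,.138),t(240,147)),('top',(-.114,.025,.138),t(225,257)),('top',(-.08,-.055,.11),t(187,90)),('top',(-.08,.055,.11),t(157,326)),
('scene',(-.114,.025,.138),q(588,142)),('scene',(-.114,-.025,.138),q(572,225)),('scene',(-.08,.055,.11),q(652,137)),('scene',(-.08,-.055,.11),q(621,320))]
p,r=fit(obs,[.57,.13,1.48]); print('tray in printer',P(np.array([p[0],p[1],0])),'yaw',np.degrees(p[2])-PR[2]); print(r.T)
```

```text
[ 0.45285265 -0.01103769  0.40853274] [177.32282153 -34.8622256   89.19840237] [-34.09222804   6.84530372  80.31886902  31.99306304 108.33515226
 -26.3651928 ] [ 0.85899338 -0.87385101 -0.50863067]
[array([-0.0555, -0.106 ]), array([-0.0329, -0.1058])] cw deg -0.6392988767313504 via centre -0.4856917302409942
tray in printer [0.0504 0.0004 0.    ] yaw -0.14135883971032115
[[-0.1055 -0.2908 -0.599  -1.6441 -0.6813 -0.5318 -0.502  -0.2781]
 [-0.6672 -0.3733 -0.8777 -0.287  -0.5932 -0.3953 -1.2224 -1.058 ]]
```

The knob reads about -0.5°, which is zero within the measurement. The tray is at x = 50.4 mm, y = 0.4 mm and straight. Handing in.

```bash
python3 -c "
from cell import ticket
print(ticket.hand_in())"
```

```text
the job is handed in; nothing more can be done
None
```

I've handed the job in; no verdict came back. At the last check the tray was fully home (x ≈ 50 mm, y ≈ 0 mm, straight) and the counter knob was at its zero stop. The cartridges were last seen in place just before insertion, as they can't be seen inside the bay.

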